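Sweep the blue caps off the sorting tray into the stock bin

ROBOT

A 6-joint arm with a two-finger parallel gripper is mounted at the origin on the work surface. World frame = base frame: x ahead of the robot, y to its left, z up, the work surface at z = 0. Lengths are in mm, angles in rad, forces in N, time in s.
With the tool pointing down it reaches from about 350 to 875 mm from the base axis. Payload 4.2 kg.
Tool frame: the origin (TCP) lies at the very end of the fingers, on their centre line; the grasp point (between the pads) lies 19 mm behind it; z points along the fingers, y is the line along which they close (so a half turn about z gives the same grasp; the last joint's range is limited). The gripper opens to 85 mm and grips with 20 to 120 N. Pads are 22 mm wide; open, the fingers measure 114 mm over their backs; the gripper's body (76 mm by 85 mm) begins 54 mm behind the grasp point. The pads swing forward as they close: fully open they stand 13 mm farther back than shut.
Start: joints at [-1.041, 0.385, 0.008, 0, -1.194, -0.259], TCP at [167.205, -602.197, 231.312] pointing down, gripper open.
Joint ranges: [-3.14, 3.14], [-1.21, 2.06], [-1.07, 1.41], [-3.16, 2.05], [-2.99, -0.16], [-3.1, 3.1]. Speed limits (rad/s): [2.79, 2.79, 3.14, 3.14, 3.14, 3.14].

INTERFACE

Orientations are given as a unit quaternion [x, y, z, w].
In Python, from bench import arm, optics gives the robot as it stands. The module is installed in compiled form; this text tells all that it offers.
- The arm moves only by the tool step_arm, never from a script. Its argument "motion" is a list of rows, each an object with "dr": the turn, a rotation vector about the tool's x, y, z in units of 8 degrees (1.0 is 8 degrees), a list of three; "slide": the shift along the tool's x, y, z in mm, a list of three; "jaw": the finger opening in mm, from 0 to 85.4. A call has exactly 8 rows; each row is the pose to reach, as a shift and turn from the pose commanded when the call began, along the tool's axes at that moment; what a row does not reach only later rows make up. A row lasts 1/8 s, in which the tool goes at most 62.5 mm and 10.7 degrees, less where a joint would pass 70% of its speed; a pose out of reach is approached as far as the arm can. A call with a gripper value outside its range is refused whole. The fingers move at their own pace and stop on an object; the grip force is fixed at half the most. Time passes only in rows, so rows that repeat a pose let the fingers close, or fill a call up. It gives the time, the measured TCP pose, the force, the opening and the grip force at its end, in the units of the state.
- arm.read_state(): the state, without advancing time (a new reading comes with each control period).
- optics.get_image(name): name is "scene" or "top"; returns the picture (400x640x3 uint8, blue, green, red); there is no depth.
- optics.camera_info(name): a dict with "camera_matrix" (3x3 intrinsics, pixels), "view" (4x4, takes a point from world to camera coordinates). Camera axes: x right, y up, looking along -z (the intrinsics and any distortion apply to the point x, -y, -z); pixel columns grow to the right and rows downward; lengths in mm; the calibration is good to about 2 mm. A picture is of the moment at which its call begins. camera_info takes no time and is no camera call.
- arm.job_done(): hands the job in; it is judged then, once.
The state is a dict: "clock": time; "joints": joint angles; "joint_vel": joint speeds; "joint_efforts": joint torques, N m; "position": TCP position; "ee_rot": TCP orientation; "contact_force": force on the tool from outside, world axes, zero at the start; "wrist_torque": the same for the moment, N m; "gripper_width": finger opening in mm; "grasp_force": force on a finger pad.
Only numpy, scipy, OpenCV 4.12 (cv2) and the standard library are available. Lean on these libraries where they do the work, as an engineer would, in place of code of your own. Each camera call takes 0.05 s, during which the arm holds its last target. There are 200 camera calls.

TASK

Three blue ribbed screw caps stand on the steel sorting tray at the plumbing counter, among a white cap and a brass plug. With the fingertips, gently sweep the three blue caps across the tray and over its open front edge so that all three drop into the red stock bin below; only push them, never grip them or lift them. Leave the white cap and the brass plug standing where they are, and do not shift the bin or the other goods on the counter.

Things in the scene. Friction and masses are not known exactly. Their poses are not given: they have to be found in the camera images.
- tray: Fixed steel sorting tray on a stand, flat deck 220 (its x) by 390 (its y), 75 mm above the counter. Origin: on the counter below the middle of its open front edge; +x runs from the edge back over the deck, away from the robot (yawed up to 12 deg), z up. Upstands 16 mm high at both sides (inside at y +-192) and the back (inside at x 217); the front edge (x = 0, full width) has no lip above the deck
- tray_edge (a point): middle of the tray's open front edge, on the deck's upper surface (75 mm above the counter); axes as the tray's
- bin: Red open stock bin, loose, 0.6 kg, 110 (its x) by 370 (its y) by 58 mm high, walls 3 mm, standing on the counter in front of the tray along its whole open edge, its back wall just under the edge; whatever leaves the edge drops into it. Origin: centre of its underside; axes parallel to the tray's
- blue_cap_1: Blue ribbed plastic screw cap for pipe ends, closed top, standing on its wide face on the tray: 44 mm in diameter (46 over the ribs), 38 above 18 mm height, 27 mm high, 30 to 56 g; slides freely. Origin: centre of its underside. Starts with its centre 55 to 115 mm behind the open edge in one of five places abreast, about 68 mm apart, nothing between it and the edge
- blue_cap_2: Blue ribbed plastic screw cap for pipe ends, closed top, standing on its wide face on the tray: 44 mm in diameter (46 over the ribs), 38 above 18 mm height, 27 mm high, 30 to 56 g; slides freely. Origin: centre of its underside. Starts with its centre 55 to 115 mm behind the open edge in one of five places abreast, about 68 mm apart, nothing between it and the edge
- blue_cap_3: Blue ribbed plastic screw cap for pipe ends, closed top, standing on its wide face on the tray: 44 mm in diameter (46 over the ribs), 38 above 18 mm height, 27 mm high, 30 to 56 g; slides freely. Origin: centre of its underside. Starts with its centre 55 to 115 mm behind the open edge in one of five places abreast, about 68 mm apart, nothing between it and the edge
- white_cap: White plastic siphon cap, closed top, 45 mm in diameter (46.6 over its grips), 20 mm high, 25 g, standing on the tray in another of the five places; it stays there. Origin: centre of its underside
- brass_plug: Brass hexagon plug, 43 mm across corners, 12 mm high, with a threaded stub 31 mm in diameter rising to 28 mm, 120 g, standing on the tray in another of the five places; it stays there. Origin: centre of its underside
- tee: Black T-shaped pipe fitting with three blue caps, lying on the counter to the right of the tray, 120 by 80 mm, 48 mm high; not part of the job. Origin: under the middle of its run, at counter level; x along the run, y along the branch
- seal_tape: Blue spool of sealing tape (dark hub, white tape between the rims) lying on the counter to the right, 58 mm in diameter, 15 mm high; not part of the job. Origin: centre of its underside
- ball_valve: Brass ball valve with a red lever, lying on the counter to the left of the tray, body 62 mm long, lever reaching 75 mm out along its x at 50 mm height; not part of the job. Origin: under its middle, at counter level
- carton: Small cardboard carton, 90 by 130 by 70 mm high, 0.7 kg, on the counter at the far left; not part of the job. Origin: centre of its underside
Mind the look-alikes: they are no part of the job. What is shaped like the blue_cap_1 but green is not meant. Leave any turquoise look-alike of the white_cap alone.

How it is judged (in metres and radians):
At the end, for the whole second after the job is handed in: All three blue caps rest inside the red bin (origins within its 110 x 370 mm outline, under 58 mm above its underside, slower than 30 mm/s); white cap and brass plug stand upright within 20 mm of their starts; bin, T-fitting, valve, tape and carton are within 20 mm of theirs (x of blue_cap_1 in the frame of bin between -0.055 and 0.055 m and y of blue_cap_1 in the frame of bin between -0.185 and 0.185 m and z of blue_cap_1 in the frame of bin between -0.002 and 0.058 m and linear speed of each of blue_cap_1, blue_cap_2, blue_cap_3 below 0.03 m/s and x of blue_cap_2 in the frame of bin between -0.055 and 0.055 m and y of blue_cap_2 in the frame of bin between -0.185 and 0.185 m and z of blue_cap_2 in the frame of bin between -0.002 and 0.058 m and x of blue_cap_3 in the frame of bin between -0.055 and 0.055 m and y of blue_cap_3 in the frame of bin between -0.185 and 0.185 m and z of blue_cap_3 in the frame of bin between -0.002 and 0.058 m and distance of each of white_cap, brass_plug, tee, ball_valve, seal_tape, carton, bin from where it was at the start of the episode below 0.02 m and angle between each of white_cap, brass_plug's own z axis and vertical below 0.2 rad); the robot touches nothing.
It fails at once if a blue cap is lifted (its underside more than 25 mm above the tray's deck) (height (world z) of any of blue_cap_1, blue_cap_2, blue_cap_3 above 0.1 m).
It fails at once if a blue cap is gripped or pressed hard (more than 15 N from the fingers) (contact force between the fingers and blue_cap_1 above 15 N or contact force between the fingers and blue_cap_2 above 15 N or contact force between the fingers and blue_cap_3 above 15 N).
It fails at once if the white cap or the brass plug is shifted by more than 20 mm (distance of any of white_cap, brass_plug from where it was at the start of the episode above 0.02 m).
It fails at once if the bin or other goods on the counter are shifted by more than 20 mm (distance of any of tee, ball_valve, seal_tape, carton, bin from where it was at the start of the episode above 0.02 m).
It also fails if it takes over 53 s, if anything falls off the work surface, if the arm or the gripper's body presses on something with over 40 N, if the wrist force passes 120 N, or if a joint passes its speed limit or range.

## Working session

There is one attempt and no reset: what is moved stays moved. The work goes in short steps, Python scripts to look and compute and a tool call to move; the robot and the scene stay as the last step left them, time stands still between calls to the robot, and variables do not carry over. Pictures are saved under pics/ and viewed, at most 10 in all, crops included, and the job is handed in when it is done.

Besides the shell and the picture viewer there is one more tool, called after "Emit:" as name([rows], argument=value, ...), one row to a line, values as JSON. step_arm: Moves the arm, as the interface text tells. Its arguments: {"type":"object","properties":{"motion":{"type":"array","items":{"type":"object","properties":{"dr":{"type":"array","items":{"type":"number"}},"slide":{"type":"array","items":{"type":"number"}},"jaw":{"type":"number"}}}}},"required":["motion"]}

```bash
mkdir -p pics; python3 - <<'E'
from bench import arm, optics
import cv2
s=arm.read_state(); print(s['clock'],s['position'],s['ee_rot'],s['gripper_width'])
for n in('scene','top'):
    cv2.imwrite(f'pics/{n}0.png',optics.get_image(n)); i=optics.camera_info(n); print(n,i)
E
```

```text
0.0 [ 166.99198211 -601.6462274   230.23259329] [-1.34859448e-01  9.90864132e-01  1.07547398e-03 -2.10932190e-04] 85.51253975561944
scene {'camera_matrix': array([[427.46388812,   0.        , 316.098123  ],
       [  0.        , 427.46388812, 194.56663753],
       [  0.        ,   0.        ,   1.        ]]), 'view': array([[ 6.02418349e-01,  7.98144627e-01, -7.56880246e-03,
        -3.02251912e+02],
       [-6.83827202e-01,  5.20978925e-01,  5.10843731e-01,
         3.13220049e+02],
       [ 4.11670366e-01, -3.02565884e-01,  8.59640271e-01,
        -1.40081317e+03],
       [ 0.00000000e+00,  0.00000000e+00,  0.00000000e+00,
         1.00000000e+00]])}
top {'camera_matrix': array([[407.01068552,   0.        , 320.41263585],
       [  0.        , 407.01068552, 193.8307957 ],
       [  0.        ,   0.        ,   1.        ]]), 'view': array([[ 8.23678383e-04, -9.99957235e-01,  9.21142219e-03,
         1.27343482e+01],
       [ 9.83919025e-01,  2.45568142e-03,  1.78598216e-01,
        -5.01940352e+02],
       [-1.78613198e-01,  8.91618604e-03,  9.83878970e-01,
        -1.29923180e+03],
       [ 0.00000000e+00,  0.00000000e+00,  0.00000000e+00,
         1.00000000e+00]])}
```

View pics/top0.png

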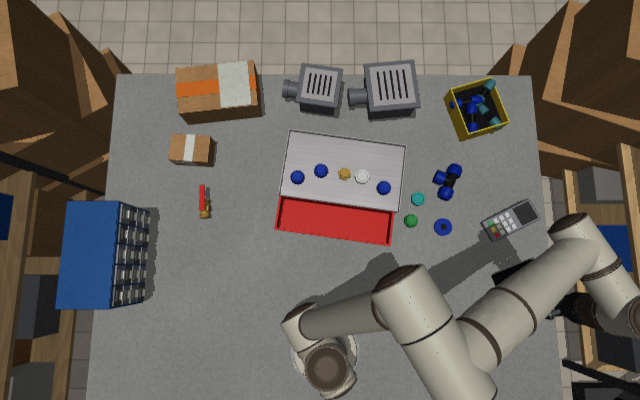

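View pics/scene0.png

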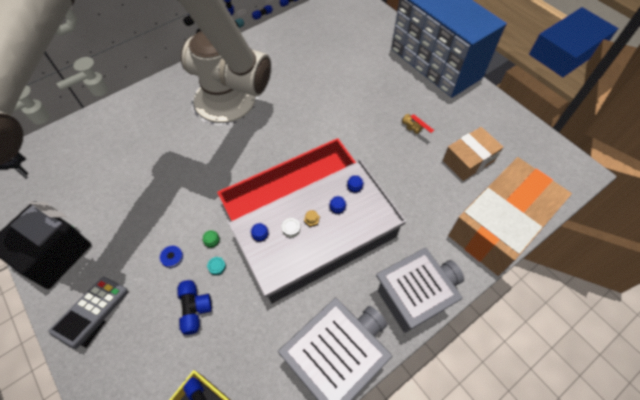

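Top view: on the tray there are blue caps at (298,177), (321,171) and (384,188), the brass plug at (344,174) and the white cap at (362,177). The red bin lies in front. Off the tray are the look-alikes: green cap (411,221), turquoise cap (418,199), blue tape (443,227) and blue-capped tee (448,181). Only the three blue ones on the deck fit the description. I'll measure them and confirm with a crop.

```bash
cat > h.py <<'E'
from bench import arm, optics
import cv2, numpy as np
def ray(n,uv,z):
    i=optics.camera_info(n); K=i['camera_matrix']; V=i['view']; R=V[:3,:3]; c=-R.T@V[:3,3]
    d=np.linalg.inv(K)@[uv[0],uv[1],1]; d=R.T@(d*[1,-1,-1])
    return c+d*(z-c[2])/d[2]
def blobs(n,img,lo,hi,box,amin=40):
    m=cv2.inRange(cv2.cvtColor(img,cv2.COLOR_BGR2HSV),lo,hi); k=np.zeros_like(m); x0,y0,x1,y1=box; k[y0:y1,x0:x1]=m[y0:y1,x0:x1]
    _,_,st,c=cv2.connectedComponentsWithStats(k)
    return [(st[j,4],c[j]) for j in range(1,len(c)) if st[j,4]>=amin]
BL=((110,150,40),(130,255,255))
E
python3 - <<'E'
from h import *
np.set_printoptions(precision=1,suppress=True)
im={n:cv2.imread(f'pics/{n}0.png') for n in('top','scene')}
for n,b in(('top',(280,130,406,210)),('scene',(225,165,400,290))):
  for nm,lo,hi in(('blue',*BL),('brass',(12,90,60),(28,255,255)),('white',(0,0,215),(180,25,255))):
    for a,c in blobs(n,im[n],lo,hi,b,25): print(n,nm,a,c,ray(n,c,91 if nm!='white' else 90)[:2])
m=cv2.inRange(cv2.cvtColor(im['top'],cv2.COLOR_BGR2HSV),(0,150,60),(6,255,255)); m[:,:260]=0
cs,_=cv2.findContours(m,0,2); c=max(cs,key=cv2.contourArea); q=cv2.approxPolyDP(c,6,True)[:,0]
for p in q: print('bin',p,ray('top',p,58)[:2])
for p in((289,131),(406,145),(399,211),(281,197)): print('tray',ray('top',p,75 if p[1]>180 else 91)[:2])
cv2.imwrite('pics/crop.png',cv2.resize(im['top'][120:250,265:425],None,fx=4.6,fy=4.6,interpolation=cv2.INTER_CUBIC))
E
```

```text
top blue 135 [320.5 170.3] [570.6  13.8]
top blue 136 [297. 177.] [548.4  89.1]
top blue 139 [383.3 187.7] [ 514.  -187.5]
top brass 114 [344.1 173.5] [560.4 -62.1]
scene blue 175 [354.7 183.6] [552.1  89.6]
scene blue 184 [337.2 204.6] [574.1  13.8]
scene blue 201 [259.1 231.9] [ 518.  -187.2]
scene brass 171 [311.4 218.1] [565.2 -61.9]
scene white 6503 [306.  240.6] [ 606.3 -108.9]
scene white 37 [322.7 211.1] [566.2 -26.8]
scene white 137 [394.3 278.9] [808.2  -3.5]
bin [279 197] [488.7 148.8]
bin [276 229] [384.2 156.5]
bin [390 244] [ 336.8 -209.4]
bin [393 212] [ 440.2 -222.3]
tray [702.7 117.1]
tray [ 656.4 -265.4]
tray [ 441.1 -238.5]
tray [485.8 140.8]
```

View pics/crop.png

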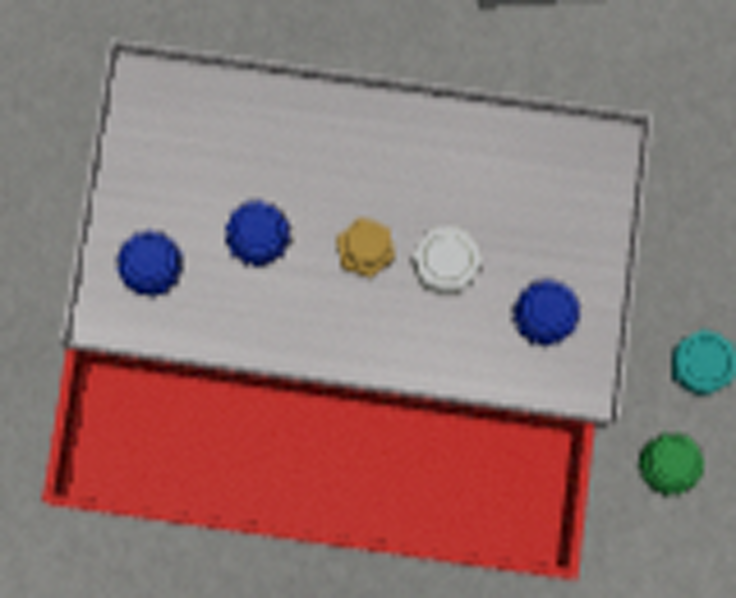

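The crop confirms it: three blue caps at (150,262), (258,233) and (547,312), the brass plug at (366,246) and the white cap at (447,260). In tray coordinates the caps are at about (70,147), (100,75) and (68,-131). I'll line up behind the right-hand cap first, with the two fingertips 20 mm apart as a cradle.

Emit:
step_arm([
  {"dr": [0,0,0.4],"slide": [-45,26,0],"jaw": 20},
  {"dr": [0,0,0.8],"slide": [-95,55,0],"jaw": 20},
  {"dr": [0,0,1.2],"slide": [-145,85,5],"jaw": 20},
  {"dr": [0,0,1.6],"slide": [-195,115,10],"jaw": 20},
  {"dr": [0,0,2.0],"slide": [-245,145,15],"jaw": 20},
  {"dr": [0,0,2.4],"slide": [-295,174,20],"jaw": 20},
  {"dr": [0,0,2.79],"slide": [-345,203,25],"jaw": 20},
  {"dr": [0,0,2.79],"slide": [-390,230,30],"jaw": 20},
])

```text
clock: 1.1
position: [482.5, -274.5, 200.9]
ee_rot: [0.059, 0.998, 0.0, -0.0]
contact_force: [0.7, -0.3, -0.0]
gripper_width: 19.8
grasp_force: 0.0
```

```bash
cat > w.py <<'E'
from h import *
from scipy.spatial.transform import Rotation as R
import sys
s=arm.read_state(); r=R.from_quat(s['ee_rot']).as_matrix()
a=np.radians(-6.8); X=np.array([np.cos(a),np.sin(a),0]); Y=np.array([-np.sin(a),np.cos(a),0]); O=np.array([463.5,-49,75])
p=s['position']-O; t=[p@X,p@Y,p[2]]
print('t',s['clock'],'tray pos',np.round(t,1),'yaw err deg',np.degrees(np.arctan2(r[:,1]@X,r[:,1]@Y)).round(2),'F',np.round(s['contact_force'],1),'jaw',round(s['gripper_width'],1))
if len(sys.argv)>1:
    g=np.array([float(v) for v in sys.argv[1:4]]); d=g-t
    print('slide',np.round(r.T@(d[0]*X+d[1]*Y+[0,0,d[2]]),1))
E
python3 w.py 114 -131 70
```

```text
t 1.1 tray pos [  45.5 -221.6  125.9] yaw err deg -0.01 F [ 0.7 -0.3 -0. ] jaw 19.8
slide [-68.5  90.6  55.8]
```

Emit:
step_arm([
  {"dr": [0,0,0],"slide": [-20,25,10],"jaw": 20},
  {"dr": [0,0,0],"slide": [-38,50,20],"jaw": 20},
  {"dr": [0,0,0],"slide": [-55,75,30],"jaw": 20},
  {"dr": [0,0,0],"slide": [-68,90,45],"jaw": 20},
  {"dr": [0,0,0],"slide": [-68,90,55],"jaw": 20},
  {"dr": [0,0,0],"slide": [-68,90,55],"jaw": 20},
  {"dr": [0,0,0],"slide": [-68,90,55],"jaw": 20},
  {"dr": [0,0,0],"slide": [-68,90,55],"jaw": 20},
])

```text
clock: 2.1
position: [559.6, -195.6, 147.0]
ee_rot: [0.06, 0.998, -0.0, 0.001]
contact_force: [0.0, 0.3, 1.2]
gripper_width: 20.0
grasp_force: 0.0
```

```bash
python3 w.py 114 -131 5; python3 - <<'E'
from h import *
a=optics.get_image('top')[120:250,265:425]; b=optics.get_image('scene')[150:280,200:360]
cv2.imwrite('pics/c1.png',cv2.resize(np.vstack([a,b]),None,fx=2.3*1.0,fy=2.3,interpolation=cv2.INTER_CUBIC))
E
```

```text
t 2.1 tray pos [ 112.8 -134.2   72. ] yaw err deg 0.06 F [0.  0.3 1.2] jaw 20.0
slide [-1.1  3.2 67. ]
```

View pics/c1.png

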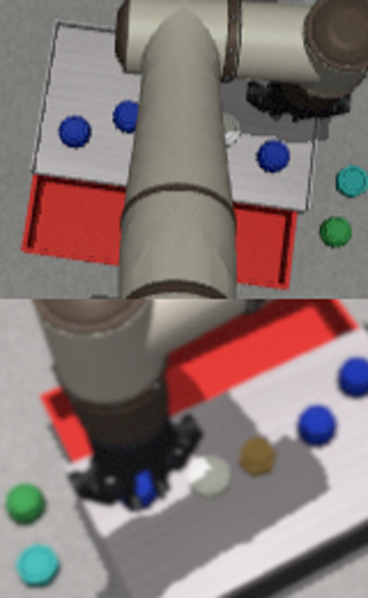

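The top view shows the gripper behind the right cap at (273,155), and the scene view shows the cap just in front of the fingers. Now I'll lower.

Emit:
step_arm([
  {"dr": [0,0,0],"slide": [-4,3,12],"jaw": 20},
  {"dr": [0,0,0],"slide": [-4,3,26],"jaw": 20},
  {"dr": [0,0,0],"slide": [-4,3,40],"jaw": 20},
  {"dr": [0,0,0],"slide": [-4,3,52],"jaw": 20},
  {"dr": [0,0,0],"slide": [-4,3,60],"jaw": 20},
  {"dr": [0,0,0],"slide": [-4,3,65],"jaw": 20},
  {"dr": [0,0,0],"slide": [-4,3,65],"jaw": 20},
  {"dr": [0,0,0],"slide": [-4,3,65],"jaw": 20},
])

```text
clock: 3.2
position: [564.3, -192.5, 81.8]
ee_rot: [0.059, 0.998, -0.0, 0.0]
contact_force: [1.0, 0.5, 0.1]
gripper_width: 20.2
grasp_force: 0.0
```

```bash
python3 w.py 5 -131 6; python3 - <<'E'
from h import *
b=optics.get_image('scene')[150:280,200:360]
cv2.imwrite('pics/c2.png',cv2.resize(b,None,fx=3,fy=3,interpolation=cv2.INTER_CUBIC))
E
```

```text
t 3.2 tray pos [ 117.1 -130.6    6.8] yaw err deg -0.0 F [1.  0.5 0.1] jaw 20.2
slide [112.1  -0.4   0.7]
```

View pics/c2.png

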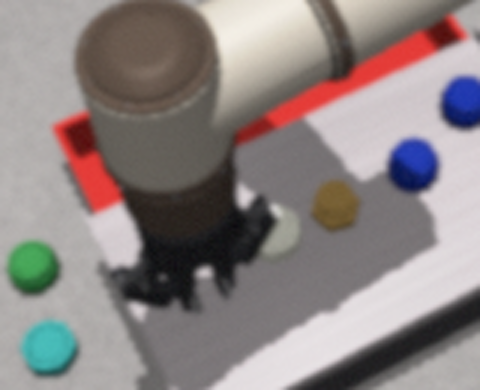

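The fingertips are down on the deck behind the right cap, and the white cap at (277,232) and plug at (336,205) haven't moved. Now the gentle sweep.

Emit:
step_arm([
  {"dr": [0,0,0],"slide": [5,0,0],"jaw": 20},
  {"dr": [0,0,0],"slide": [11,0,0],"jaw": 20},
  {"dr": [0,0,0],"slide": [17,0,0],"jaw": 20},
  {"dr": [0,0,0],"slide": [24,0,0],"jaw": 20},
  {"dr": [0,0,0],"slide": [32,0,0],"jaw": 20},
  {"dr": [0,0,0],"slide": [40,0,0],"jaw": 20},
  {"dr": [0,0,0],"slide": [48,0,0],"jaw": 20},
  {"dr": [0,0,0],"slide": [56,0,0],"jaw": 20},
])

```text
clock: 4.25
position: [507.9, -185.8, 81.4]
ee_rot: [0.059, 0.998, -0.0, 0.0]
contact_force: [0.6, -0.5, 0.0]
gripper_width: 20.1
grasp_force: 0.2
```

Emit:
step_arm([
  {"dr": [0,0,0],"slide": [8,0,0],"jaw": 20},
  {"dr": [0,0,0],"slide": [16,0,0],"jaw": 20},
  {"dr": [0,0,0],"slide": [24,0,0],"jaw": 20},
  {"dr": [0,0,0],"slide": [33,0,0],"jaw": 20},
  {"dr": [0,0,0],"slide": [42,0,0],"jaw": 20},
  {"dr": [0,0,0],"slide": [51,0,0],"jaw": 20},
  {"dr": [0,0,0],"slide": [59,0,0],"jaw": 20},
  {"dr": [0,0,0],"slide": [59,0,0],"jaw": 20},
])

```text
clock: 5.25
position: [448.9, -178.7, 81.3]
ee_rot: [0.059, 0.998, 0.0, -0.0]
contact_force: [-0.2, -0.2, 0.1]
gripper_width: 19.8
grasp_force: 0.0
```

```bash
python3 w.py 118 147 75; python3 - <<'E'
from h import *
b=optics.get_image('scene')[150:280,200:360]
cv2.imwrite('pics/c3.png',cv2.resize(b,None,fx=3,fy=3,interpolation=cv2.INTER_CUBIC))
E
```

```text
t 5.25 tray pos [   0.9 -130.6    6.3] yaw err deg 0.01 F [-0.2 -0.2  0.1] jaw 19.8
slide [-117.   277.6  -68.8]
```

View pics/c3.png

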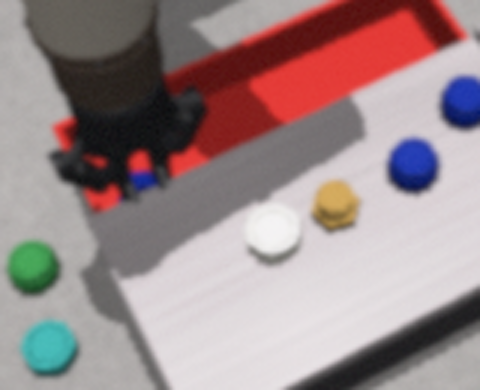

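The blue cap shows at (143,180) between the fingers, apparently dropped past the edge. I'll lift clear and move behind the left-most cap.

Emit:
step_arm([
  {"dr": [0,0,0],"slide": [0,0,-20],"jaw": 20},
  {"dr": [0,0,0],"slide": [0,0,-45],"jaw": 20},
  {"dr": [0,0,0],"slide": [0,0,-69],"jaw": 20},
  {"dr": [0,0,0],"slide": [-20,45,-69],"jaw": 20},
  {"dr": [0,0,0],"slide": [-40,90,-69],"jaw": 20},
  {"dr": [0,0,0],"slide": [-60,140,-69],"jaw": 20},
  {"dr": [0,0,0],"slide": [-80,190,-69],"jaw": 20},
  {"dr": [0,0,0],"slide": [-100,235,-69],"jaw": 20},
])

```text
clock: 6.3
position: [577.9, 44.6, 150.3]
ee_rot: [0.059, 0.998, 0.0, 0.0]
contact_force: [0.1, -0.3, 0.4]
gripper_width: 19.8
grasp_force: 0.0
```

Emit:
step_arm([
  {"dr": [0,0,0],"slide": [-10,25,0],"jaw": 20},
  {"dr": [0,0,0],"slide": [-17,42,0],"jaw": 20},
  {"dr": [0,0,0],"slide": [-17,42,5],"jaw": 20},
  {"dr": [0,0,0],"slide": [-17,42,10],"jaw": 20},
  {"dr": [0,0,0],"slide": [-17,42,15],"jaw": 20},
  {"dr": [0,0,0],"slide": [-17,42,20],"jaw": 20},
  {"dr": [0,0,0],"slide": [-17,42,20],"jaw": 20},
  {"dr": [0,0,0],"slide": [-17,42,20],"jaw": 20},
])

```text
clock: 7.3
position: [598.9, 82.3, 130.5]
ee_rot: [0.059, 0.998, 0.0, 0.0]
contact_force: [0.3, 0.2, -0.4]
gripper_width: 20.3
grasp_force: 0.0
```

```bash
python3 w.py 118 147 6; python3 - <<'E'
from h import *
b=optics.get_image('scene')[130:280,200:410]
cv2.imwrite('pics/c4.png',cv2.resize(b,None,fx=3,fy=3,interpolation=cv2.INTER_CUBIC))
E
```

```text
t 7.3 tray pos [118.9 146.4  55.5] yaw err deg 0.01 F [ 0.3  0.2 -0.4] jaw 20.3
slide [ 0.9  0.6 49.5]
```

View pics/c4.png

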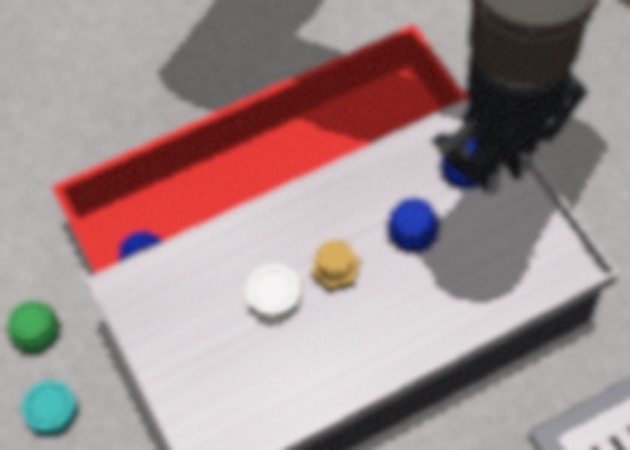

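Cap 3 rests in the bin at (143,247), and the white cap, plug and bin haven't moved. The gripper is behind the left cap at (461,163). Next I'll lower and sweep.

Emit:
step_arm([
  {"dr": [0,0,0],"slide": [0,0,10],"jaw": 20},
  {"dr": [0,0,0],"slide": [0,0,22],"jaw": 20},
  {"dr": [0,0,0],"slide": [0,0,34],"jaw": 20},
  {"dr": [0,0,0],"slide": [0,0,44],"jaw": 20},
  {"dr": [0,0,0],"slide": [0,0,49],"jaw": 20},
  {"dr": [0,0,0],"slide": [0,0,49],"jaw": 20},
  {"dr": [0,0,0],"slide": [0,0,49],"jaw": 20},
  {"dr": [0,0,0],"slide": [4,0,49],"jaw": 20},
])

```text
clock: 8.35
position: [595.1, 82.9, 81.8]
ee_rot: [0.059, 0.998, 0.0, 0.001]
contact_force: [-0.2, -0.9, -0.5]
gripper_width: 20.0
grasp_force: 0.0
```

Emit:
step_arm([
  {"dr": [0,0,0],"slide": [5,0,0],"jaw": 20},
  {"dr": [0,0,0],"slide": [11,0,0],"jaw": 20},
  {"dr": [0,0,0],"slide": [17,0,0],"jaw": 20},
  {"dr": [0,0,0],"slide": [24,0,0],"jaw": 20},
  {"dr": [0,0,0],"slide": [32,0,0],"jaw": 20},
  {"dr": [0,0,0],"slide": [40,0,0],"jaw": 20},
  {"dr": [0,0,0],"slide": [48,0,0],"jaw": 20},
  {"dr": [0,0,0],"slide": [56,0,0],"jaw": 20},
])

```text
clock: 9.35
position: [538.7, 89.6, 81.4]
ee_rot: [0.059, 0.998, 0.0, 0.0]
contact_force: [0.2, -0.3, 0.8]
gripper_width: 20.1
grasp_force: 0.2
```

Emit:
step_arm([
  {"dr": [0,0,0],"slide": [8,0,0],"jaw": 20},
  {"dr": [0,0,0],"slide": [16,0,0],"jaw": 20},
  {"dr": [0,0,0],"slide": [24,0,0],"jaw": 20},
  {"dr": [0,0,0],"slide": [33,0,0],"jaw": 20},
  {"dr": [0,0,0],"slide": [42,0,0],"jaw": 20},
  {"dr": [0,0,0],"slide": [51,0,0],"jaw": 20},
  {"dr": [0,0,0],"slide": [59,0,0],"jaw": 20},
  {"dr": [0,0,0],"slide": [59,0,0],"jaw": 20},
])

```text
clock: 10.35
position: [480.0, 96.5, 81.4]
ee_rot: [0.059, 0.998, -0.0, -0.0]
contact_force: [0.7, 0.2, 0.4]
gripper_width: 20.2
grasp_force: 0.0
```

Emit:
step_arm([
  {"dr": [0,0,0],"slide": [0,0,-20],"jaw": 20},
  {"dr": [0,0,0],"slide": [0,0,-45],"jaw": 20},
  {"dr": [0,0,0],"slide": [0,0,-69],"jaw": 20},
  {"dr": [0,0,0],"slide": [-30,-14,-69],"jaw": 20},
  {"dr": [0,0,0],"slide": [-60,-28,-69],"jaw": 20},
  {"dr": [0,0,0],"slide": [-95,-45,-69],"jaw": 20},
  {"dr": [0,0,0],"slide": [-130,-60,-69],"jaw": 20},
  {"dr": [0,0,0],"slide": [-149,-71,-69],"jaw": 20},
])

```text
clock: 11.35
position: [621.8, 7.3, 149.8]
ee_rot: [0.06, 0.998, -0.0, 0.0]
contact_force: [1.1, -0.8, -0.8]
gripper_width: 19.9
grasp_force: 0.0
```

```bash
python3 w.py 148 75 6; python3 - <<'E'
from h import *
b=optics.get_image('scene')[130:280,200:410]
cv2.imwrite('pics/c5.png',cv2.resize(b,None,fx=3,fy=3,interpolation=cv2.INTER_CUBIC))
E
```

```text
t 11.35 tray pos [150.5  74.6  74.8] yaw err deg 0.06 F [ 1.1 -0.8 -0.8] jaw 19.9
slide [ 2.5  0.4 68.8]
```

View pics/c5.png

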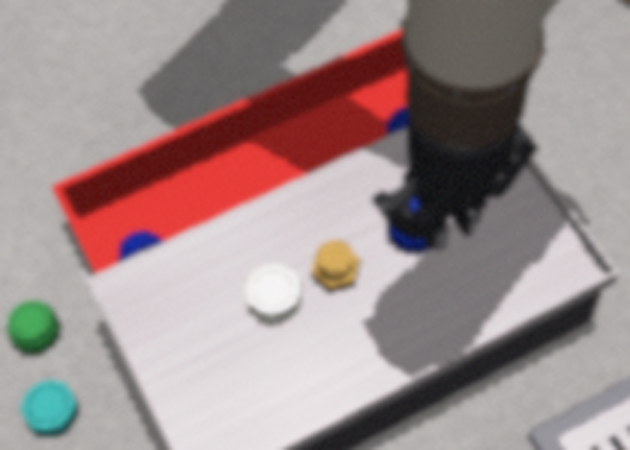

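The second cap is in the bin at (400,122), and the gripper is behind the last one at (410,235). I'll sweep it the same way, 148 mm in three calls, then retreat straight up.

Emit:
step_arm([
  {"dr": [0,0,0],"slide": [0,0,14],"jaw": 20},
  {"dr": [0,0,0],"slide": [0,0,28],"jaw": 20},
  {"dr": [0,0,0],"slide": [0,0,42],"jaw": 20},
  {"dr": [0,0,0],"slide": [0,0,54],"jaw": 20},
  {"dr": [0,0,0],"slide": [0,0,63],"jaw": 20},
  {"dr": [0,0,0],"slide": [0,0,69],"jaw": 20},
  {"dr": [0,0,0],"slide": [0,0,69],"jaw": 20},
  {"dr": [0,0,0],"slide": [4,0,69],"jaw": 20},
])

```text
clock: 12.4
position: [616.6, 8.8, 81.7]
ee_rot: [0.059, 0.998, 0.0, 0.001]
contact_force: [0.0, -0.5, 0.1]
gripper_width: 19.7
grasp_force: 0.0
```

Emit:
step_arm([
  {"dr": [0,0,0],"slide": [5,0,0],"jaw": 20},
  {"dr": [0,0,0],"slide": [11,0,0],"jaw": 20},
  {"dr": [0,0,0],"slide": [17,0,0],"jaw": 20},
  {"dr": [0,0,0],"slide": [24,0,0],"jaw": 20},
  {"dr": [0,0,0],"slide": [32,0,0],"jaw": 20},
  {"dr": [0,0,0],"slide": [40,0,0],"jaw": 20},
  {"dr": [0,0,0],"slide": [48,0,0],"jaw": 20},
  {"dr": [0,0,0],"slide": [56,0,0],"jaw": 20},
])

```text
clock: 13.4
position: [560.2, 15.5, 81.4]
ee_rot: [0.059, 0.998, 0.0, 0.0]
contact_force: [0.4, -0.7, 0.9]
gripper_width: 20.2
grasp_force: 0.4
```

Emit:
step_arm([
  {"dr": [0,0,0],"slide": [8,0,0],"jaw": 20},
  {"dr": [0,0,0],"slide": [16,0,0],"jaw": 20},
  {"dr": [0,0,0],"slide": [24,0,0],"jaw": 20},
  {"dr": [0,0,0],"slide": [32,0,0],"jaw": 20},
  {"dr": [0,0,0],"slide": [40,0,0],"jaw": 20},
  {"dr": [0,0,0],"slide": [48,0,0],"jaw": 20},
  {"dr": [0,0,0],"slide": [56,0,0],"jaw": 20},
  {"dr": [0,0,0],"slide": [64,0,0],"jaw": 20},
])

```text
clock: 14.4
position: [496.4, 23.1, 81.3]
ee_rot: [0.059, 0.998, -0.0, -0.0]
contact_force: [0.0, -0.9, 1.1]
gripper_width: 19.6
grasp_force: 0.3
```

Emit:
step_arm([
  {"dr": [0,0,0],"slide": [8,0,0],"jaw": 20},
  {"dr": [0,0,0],"slide": [16,0,0],"jaw": 20},
  {"dr": [0,0,0],"slide": [23,0,0],"jaw": 20},
  {"dr": [0,0,0],"slide": [26,0,0],"jaw": 20},
  {"dr": [0,0,0],"slide": [26,0,0],"jaw": 20},
  {"dr": [0,0,0],"slide": [26,0,-20],"jaw": 20},
  {"dr": [0,0,0],"slide": [26,0,-45],"jaw": 20},
  {"dr": [0,0,0],"slide": [26,0,-70],"jaw": 20},
])

```text
clock: 15.4
position: [471.4, 26.1, 152.0]
ee_rot: [0.059, 0.998, -0.0, -0.0]
contact_force: [0.1, 1.3, -0.2]
gripper_width: 20.0
grasp_force: 0.0
```

Emit:
step_arm([
  {"dr": [0,0,0],"slide": [0,20,-30],"jaw": 20},
  {"dr": [0,0,0],"slide": [0,50,-60],"jaw": 20},
  {"dr": [0,0,0],"slide": [0,90,-80],"jaw": 20},
  {"dr": [0,0,0],"slide": [0,130,-80],"jaw": 20},
  {"dr": [0,0,0],"slide": [0,170,-80],"jaw": 20},
  {"dr": [0,0,0],"slide": [0,210,-80],"jaw": 20},
  {"dr": [0,0,0],"slide": [0,220,-80],"jaw": 20},
  {"dr": [0,0,0],"slide": [0,220,-80],"jaw": 20},
])

```text
clock: 16.4
position: [497.2, 244.6, 230.9]
ee_rot: [0.059, 0.998, -0.0, -0.0]
contact_force: [-1.4, -0.6, -0.2]
gripper_width: 19.9
grasp_force: 0.0
```

```bash
python3 w.py; python3 - <<'E'
from h import *
np.set_printoptions(precision=1,suppress=True)
t=optics.get_image('top')
for a,c in blobs('top',t,*BL,(270,130,406,245),25): print(a,c,ray('top',c,20)[:2])
cv2.imwrite('pics/end.png',cv2.resize(t[120:270,185:485],None,fx=2.6,fy=2.6))
E
```

```text
t 16.4 tray pos [ -1.3 295.5 155.9] yaw err deg -0.03 F [-1.4 -0.6 -0.2] jaw 19.9
101 [294.9 206.3] [463.7  98.6]
99 [315.9 209.1] [454.5  28.5]
103 [377.4 218.1] [ 424.6 -176.6]
```

View pics/end.png

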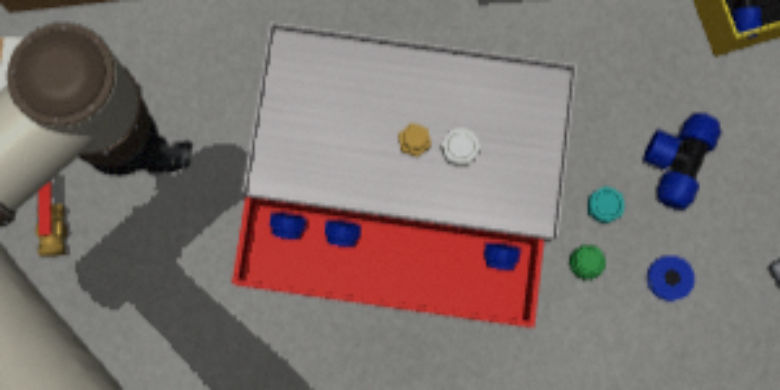

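All three blue caps lie in the bin at (288,225), (342,233) and (501,256). The plug, white cap, bin and other goods are in place and the arm is clear, so I'm handing in.

```bash
python3 -c "
from bench import arm
print(arm.job_done())"
```

```text
the job is handed in; nothing more can be done
None
```

I swept all three blue caps over the front edge into the red bin and handed the job in at about 16.5 s; the last picture shows them lying in the bin and everything else where it was, but the hand-in returned no verdict.

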